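Shut the tip drawer and draw the tip cassette

ROBOT

A 6-joint arm with a two-finger parallel gripper is mounted at the origin on the work surface. World frame = base frame: x ahead of the robot, y to its left, z up, the work surface at z = 0. Lengths are in m, angles in rad, forces in N, time in s.
With the tool pointing down it reaches from about 0.35 to 0.85 m from the base axis. Payload 8.1 kg.
Tool frame: the origin (TCP) lies midway between the tips of the shut fingers; the grasp point (between the pads) lies robot.pinch_z behind it (robot.pinch_z is the distance from the TCP to the grasp point, in m); x points along the fingers, y is the direction in which the jaws open and shut, and the axes are right-handed (so a half turn about x gives the same grasp; the last joint's range is limited). The gripper opens to 93 mm and grips with 3 to 60 N. Pads are 15 mm wide; open, the fingers measure 128 mm over their backs; the gripper's body (75 mm by 188 mm) begins 65 mm behind the grasp point.
Start: joints at [1.181, 0.13, 1.488, -0, 1.523, -0.085], TCP at [0.18, 0.572, 0.219] pointing down, gripper open.
Joint ranges: [-2.96, 2.96], [-0.89, 2.26], [0.02, 2.5], [-1.34, 4.48], [0, 2.73], [-2.66, 2.66]. Speed limits (rad/s): [2.39, 2.39, 2.79, 3.14, 3.14, 3.14].

INTERFACE

Orientations are given as a unit quaternion [w, x, y, z].
In Python, from rig import robot gives the robot as it stands.
- The arm moves only by the shell command python3 -m jog 'ROWS' [FORCE]. ROWS is JSON, a list that holds one entry, the list of rows, each a list of 5 numbers: the shift along the tool's x, y, z normalised to -1 to 1, where 1 is 0.2 m, then the turn about the tool's x normalised to -1 to 1, where 1 is 45 degrees, then the finger opening in mm, from 0 to 93. A call has 1 to 5 rows; each row shifts and turns the commanded pose from where the row before left it, along the tool's axes as they then stand; what a row does not reach is not made up. A row lasts 1/10 s, in which the tool goes at most 50 mm and 8.59 degrees, less where a joint would pass 70% of its speed; a pose out of reach is approached as far as the arm can. A call with a number of a shift or a turn outside -1 to 1 is refused whole. A call with a gripper value outside its range is refused whole. The fingers move at their own pace and stop on an object; FORCE is the grip in N (left out, the last holds). Time passes only in rows, so rows that do not move let the fingers close. It gives the time, the measured TCP pose, the force and the opening at its end, in the units of the state.
- robot.get_obs(): the state, without advancing time (a new reading comes with each control period).
- robot.grab_frame(name): name is "side" or "top"; returns a dict with "image" (420x560x3 uint8, red, green, blue), "z_map" (420x560 float32, m along the optical axis (not along the pixel's ray), 0 where there is no reading), "vertical_fov" (degrees; the focal length in pixels is half the picture's height over the tangent of half this angle, whatever the lens; pixels are square), "cx", "cy" (the principal point, pixels), "rvec" (rotation vector, rad) and "tvec" (3), from world to camera coordinates, as OpenCV has them. Camera axes: x right, y down, z forward; pixel columns grow to the right and rows downward; lengths in m; the calibration is good to about 2 mm. A picture is of the moment at which its call begins.
- robot.sign_off(): hands the job in, once; it reports no verdict.
The state is a dict: "time_s": time; "joints": joint angles; "qd": joint speeds; "effort": joint torques, N m; "tool_pos": TCP position; "ee_rot": TCP orientation; "ft_force": force on the tool from outside, world axes, zero at the start; "torque": the same for the moment, N m; "gripper_width": finger opening in m.
Only numpy, scipy, OpenCV 4.12 (cv2) and the standard library are available. Lean on these libraries where they do the work, as an engineer would, in place of code of your own. Each camera call takes 0.05 s, during which the arm holds its last target.

TASK

Push the open drawer of the welding-tip station fully home until it snaps into its detent, which frees the tip cassette standing in the station. Then pinch the cassette's two opposed side catches together, lift the cassette straight out and finish still holding it by the pinched catches, upright and still, with its underside at least 5 cm above the station's top and touching nothing but the gripper. Leave the drawer home and all the other things on the plate and station where they are.

Things in the scene. Friction and masses are not known exactly. Their poses are not given: they have to be found in the camera images.
- station: grey steel tip station fixed to the plate: low box 140 mm wide (y), its flat top (deck) 64 mm above the plate. Origin on the plate surface; own z up; own -x is its front, where the drawer comes out. Along own x the housing runs from -80 mm (front) to +175 mm (back). The cassette stands in an open well in the deck, centred at own x = +30 mm, y = 0, its window 74 mm (x) by 48 mm (y), its floor 34 mm above the plate. The station's place and yaw differ at each start
- drawer (a joint): how far the drawer is open, in m: 0 = fully home, grows as it comes out along the station's own -x, 0.035 to 0.08 at the start. It slides stiffly (about 1 N); over the last 12 mm a detent resists with up to about 5 N until 5.5 mm from home, then draws the drawer in to its hard stop at 0. While it is open, a steel tongue on the drawer passes through the cassette's foot and bars it from lifting; with the drawer home the tongue is clear
- drawer_front (a point): centre of the outer face of the drawer's flat aluminium front panel, 33 mm above the plate; it moves with the drawer. The panel is 132 mm wide (y), 12 mm thick and reaches from 6 to 60 mm above the plate, with no knob. Axes as the station's; the face looks along own -x
- cassette: the tip cassette: upright aluminium case 70 mm (own x) by 44 mm (own y) at the foot and 34 mm above, 82 mm tall, plus a row of five copper tips 8 mm high along own x on top; about 0.3 kg. Origin at the centre of its underside; own z up; own x and y along the station's at the start. It sinks 30 mm into the well and has 2 mm play there
- cassette_grip (a point): point midway between the cassette's two catch pads, 67 mm above its underside (101 mm above the plate while seated)
- catch_left (a joint): how far the black catch on the cassette's own +y side is pressed in, in m: 0 = sprung out, 0.005 = stop. Its ribbed pad, 26 mm wide (own x) and 22 mm high, is centred at the height of cassette_grip; its outer face lies 27 mm from the cassette's middle when out and 22 mm when pressed (so 54 mm over both pads, 44 mm when pinched). The spring takes 5 to 8 N. A barb at its lower end hooks under the well's rim until it is pressed by more than 3 mm
- catch_right (a joint): the same catch on the cassette's own -y side, pressed towards own +y
- canister: capped screw-top aluminium canister, upright, 62 mm diameter, 92 mm tall; origin at the centre of its underside
- c_clamp: red enamelled C-clamp lying flat, about 75 x 120 mm, 16 mm high; origin at the middle of its frame, on the plate
- t_bolt: knurled steel T-bolt standing on its head (34 x 24 mm foot), 69 mm tall; origin at the centre of its underside
- step_shim: brass step shim 50 x 24 x 15 mm lying on the station's deck behind the cassette; origin at the centre of its underside
- bump_stop: squat black rubber bump stop, 48 mm diameter, 26 mm tall; origin at the centre of its underside
- wrench: open-end wrench lying on the plate to the left, nearer the robot; origin underneath it
- brush: brush lying on the plate to the right, nearer the robot; origin underneath it
There are look-alikes about, which are no part of the job. Leave any green or pink look-alike of the t_bolt alone.

How it is judged:
On the way, in this order (a step that is already met when the one before it is completed fails the run):
1. the drawer is fully home in its detent, the cassette still seated (value of joint drawer below 0.003 m and z of cassette_grip in the frame of station below 0.106 m), for 0.2 s.
2. both catches are pinched in while the cassette still stands in its well (value of joint each of catch_left, catch_right above 0.003 m and z of cassette_grip in the frame of station below 0.106 m), for 0.05 s.
At the end, for the whole second after the job is handed in: Cassette held in the fingers, both catches in by over 3 mm, underside 45 mm or more above the deck (grip point over 175 mm above the plate), tilt under 0.25 rad, slower than 30 mm/s, touching neither the station nor other things; drawer within 3 mm of home (z of cassette_grip in the frame of station above 0.175 m and value of joint each of catch_left, catch_right above 0.003 m and contact force between the fingers and cassette above 2 N and contact force between cassette and station below 0.1 N and contact force between cassette and canister below 0.1 N and contact force between cassette and c_clamp below 0.1 N and contact force between cassette and t_bolt below 0.1 N and contact force between cassette and step_shim below 0.1 N and contact force between cassette and bump_stop below 0.1 N and contact force between cassette and wrench below 0.1 N and contact force between cassette and brush below 0.1 N and angle between cassette_grip's own z axis and vertical below 0.25 rad and linear speed of cassette below 0.03 m/s and value of joint drawer below 0.003 m); the arm keeps its last pose, push and grip.
It fails at once if one of the other things (canister, clamp, bolt, shim, bump stop, wrench, brush) is shifted by more than 25 mm (distance of any of canister, c_clamp, t_bolt, step_shim, bump_stop, wrench, brush from where it was at the start of the episode above 0.025 m).
It also fails if it takes over 53 s, if anything falls off the work surface, if the arm or the gripper's body presses on something with over 40 N, if the wrist force passes 120 N, or if a joint passes its speed limit or range.

## Working session

There is one attempt and no reset: what is moved stays moved. The work goes in short steps, Python scripts to look and compute and a shell command to move; the robot and the scene stay as the last step left them, time stands still between calls to the robot, and variables do not carry over. Pictures are saved under pics/ and viewed, and the job is handed in when it is done.

```bash
ls; mkdir -p pics
python3 - <<'E'
from rig import robot
import cv2,numpy as np
o=robot.get_obs();print({k:np.round(v,3) for k,v in o.items()},robot.pinch_z)
for n in("side","top"):
    f=robot.grab_frame(n);np.savez(f"{n}0.npz",**f)
    cv2.imwrite(f"pics/{n}0.png",f["image"][:,:,::-1])
    print(n,f["vertical_fov"],f["cx"],f["cy"],f["rvec"],f["tvec"])
E
```

```text
pics
{'time_s': np.float64(0.0), 'joints': array([ 1.181,  0.131,  1.489, -0.   ,  1.523, -0.085]), 'qd': array([ 0.   ,  0.001,  0.001, -0.   ,  0.001, -0.   ]), 'effort': array([-1.0000e-03, -5.5984e+01, -4.9176e+01,  7.7000e-02,  3.6000e-02,
       -0.0000e+00]), 'tool_pos': array([0.18 , 0.572, 0.218]), 'ee_rot': array([ 0.699,  0.107,  0.699, -0.108]), 'ft_force': array([-0.077,  0.11 ,  0.244]), 'torque': array([ 0.032, -0.002,  0.035]), 'gripper_width': np.float64(0.093)} 0.0188
side 54.63462958199252 281.8017936660784 212.66367239157748 [ 2.40930635 -0.32640089  0.12624227] [-0.57502201  0.15864113  0.88080333]
top 56.05007633353576 274.4961684394484 206.11444285356407 [ 2.17000758 -2.14250093  0.1842321 ] [-0.01691556  0.57775608  0.94314701]
```

View pics/side0.png

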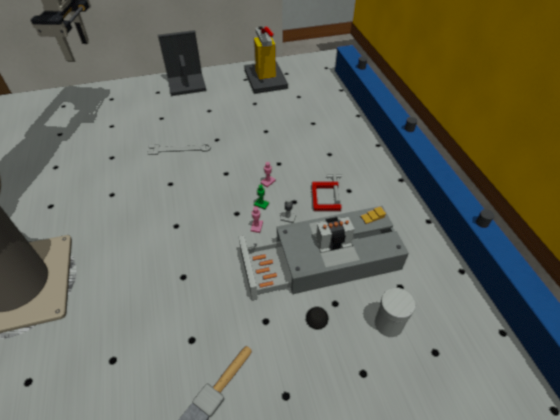

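View pics/top0.png

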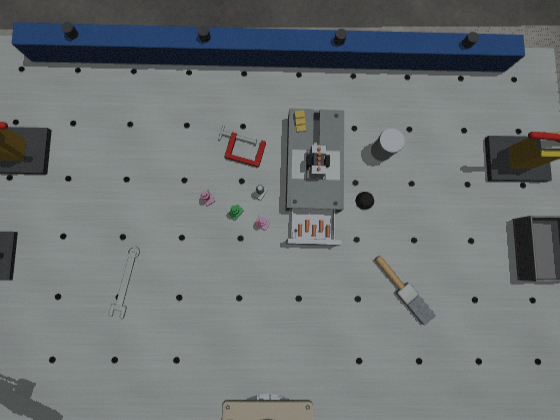

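The top view shows the station at about (315,160), its drawer open toward the robot with the front panel at about (314,242), and the cassette at (318,160). The pink and green bolt look-alikes are at (207,198), (236,211) and (262,223), and the grey t_bolt is at (260,190). Next I'll crop closer.

```bash
cat > h.py <<'E'
import numpy as np,cv2
class V:
    def __init__(s,f):
        s.im=np.asarray(f["image"]);s.z=np.asarray(f["z_map"]);s.f=s.im.shape[0]/2/np.tan(np.radians(float(f["vertical_fov"]))/2)
        s.c=(float(f["cx"]),float(f["cy"]));s.R=cv2.Rodrigues(np.asarray(f["rvec"],float))[0];s.t=np.asarray(f["tvec"],float).ravel()
    def ray(s,u,v): return s.R.T@np.array([(u-s.c[0])/s.f,(v-s.c[1])/s.f,1.])
    def dep(s,u,v): return s.R.T@(np.array([(u-s.c[0])/s.f,(v-s.c[1])/s.f,1.])*s.z[int(round(v)),int(round(u))]-s.t)
    def atz(s,u,v,h):
        r=s.ray(u,v);o=-s.R.T@s.t;return o+r*(h-o[2])/r[2]
    def proj(s,p):
        q=s.R@np.asarray(p,float)+s.t;return q[:2]/q[2]*s.f+s.c
    def cloud(s):
        v,u=np.mgrid[:s.z.shape[0],:s.z.shape[1]];q=np.stack([(u-s.c[0])/s.f,(v-s.c[1])/s.f,np.ones_like(u)],-1)*s.z[...,None]
        return (q-s.t)@s.R
def crop(im,x0,y0,x1,y1,k,fn): cv2.imwrite(fn,cv2.resize(im[y0:y1,x0:x1,::-1],None,fx=k,fy=k,interpolation=cv2.INTER_CUBIC))
E
python3 - <<'E'
from h import *
T=V(np.load("top0.npz"));S=V(np.load("side0.npz"))
crop(T.im,190,95,410,255,3.6,"pics/t1.png")
crop(S.im,230,150,420,340,3.1,"pics/s1.png")
P=T.cloud()
for n,u,v in[("plate",380,300),("deckFL",295,200),("deckFR",338,200),("deckBR",338,115),("front",314,242),("cass",318,160),("canister",390,140)]: print(n,P[v,u].round(4))
P=S.cloud()
for n,u,v in[("plate",150,270),("deck",300,260)]: print(n,P[v,u].round(4))
E
```

```text
plate [ 0.3473 -0.2816 -0.0029]
deckFL [ 0.5901 -0.0589  0.0673]
deckFR [ 0.5925 -0.1654  0.0625]
deckBR [ 0.8115 -0.168   0.063 ]
front [ 0.4888 -0.1061  0.0589]
cass [ 0.6759 -0.108   0.1253]
canister [ 0.7381 -0.2893  0.0932]
plate [ 0.2817 -0.0368  0.0021]
deck [ 0.5966 -0.1415  0.067 ]
```

View pics/t1.png

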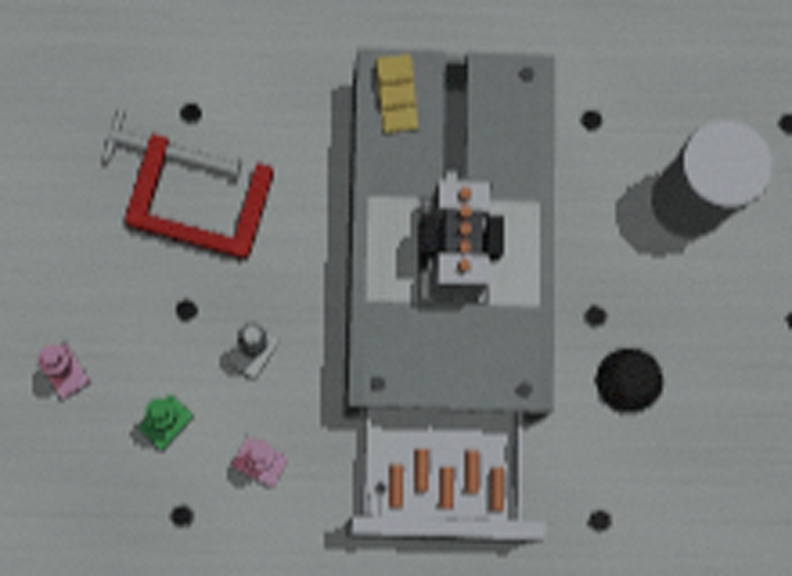

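View pics/s1.png

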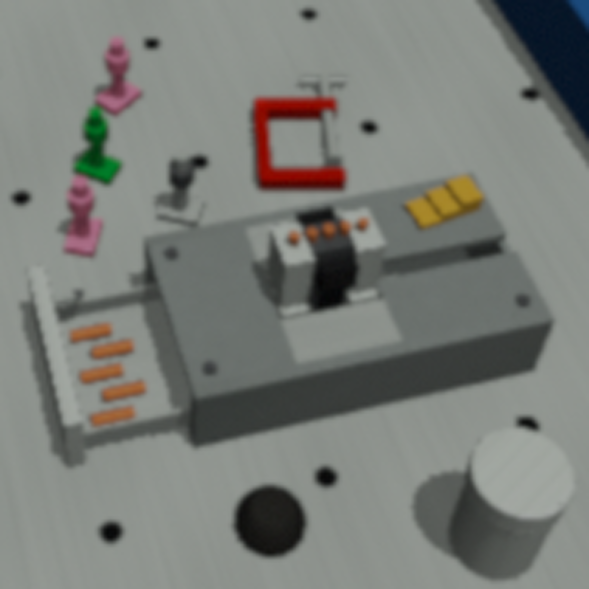

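The crop confirms one station and one cassette (black catch pads left and right of it at crop (432,237) and (494,237)). The drawer front's outer top edge runs from crop (352,533) to (545,540). The only look-alikes are bolts, which I won't touch. Now the poses.

Run:
```python
from h import *
T=V(np.load("top0.npz"));S=V(np.load("side0.npz"))
def c(x,y,h): return T.atz(x/3.6+190-.36,y/3.6+95-.36,h)
def s(x,y,h): return S.atz(x/3.1+230-.34,y/3.1+150-.34,h)
for n,x,y,h in[("FL",349,405,.064),("FR",551,411,.064),("BL",357,50,.064),("BR",554,55,.064),("pL",352,534,.06),("pR",545,541,.06),("padL",421,237,.11),("padR",502,237,.11),("tip1",464,193,.124),("tip5",464,266,.124)]: print(n,c(x,y,h).round(4))
for n,x,y,h in[("FL",148,238,.064),("FR",195,404,.064),("BR",552,318,.064),("pL",32,270,.06),("pR",68,430,.06),("tip1",294,238,.124),("tip5",362,225,.124)]: print("s",n,s(x,y,h).round(4))
# depth clouds
for nm,v in(("T",T),("S",S)):
    P=v.cloud().reshape(-1,3)
    m=(P[:,0]>.4)&(P[:,0]<.9)&(P[:,1]>-.22)&(P[:,1]<0)
    D=P[m&(abs(P[:,2]-.064)<.012)&(P[:,0]>.55)]
    r=cv2.minAreaRect((D[:,:2]*1000).astype(np.float32));print(nm,"deck",r,len(D),np.median(D[:,2]))
    t=P[m&(P[:,2]>.108)&(P[:,2]<.15)&(P[:,0]<.8)];print("cass top",t.mean(0).round(4),t.min(0).round(3),t.max(0).round(3),len(t))
    d=P[m&(P[:,0]<.53)&(P[:,2]>.045)&(P[:,2]<.075)];print("panel",d.mean(0).round(4),d.min(0).round(3),d.max(0).round(3),len(d))
```

```text
FL [ 0.5727 -0.0386  0.064 ]
FR [ 0.5705 -0.1764  0.064 ]
BL [ 0.8257 -0.0426  0.064 ]
BR [ 0.8249 -0.1822  0.064 ]
pL [ 0.4856 -0.0414  0.06  ]
pR [ 0.4824 -0.1718  0.06  ]
padL [ 0.6784 -0.0829  0.11  ]
padR [ 0.6794 -0.1364  0.11  ]
tip1 [ 0.7047 -0.1095  0.124 ]
tip5 [ 0.6559 -0.1093  0.124 ]
s FL [ 0.5752 -0.0399  0.064 ]
s FR [ 0.5686 -0.1818  0.064 ]
s BR [ 0.824  -0.1813  0.064 ]
s pL [ 0.489  -0.0431  0.06  ]
s pR [ 0.4851 -0.1764  0.06  ]
s tip1 [ 0.6559 -0.1124  0.124 ]
s tip5 [ 0.7033 -0.1138  0.124 ]
T deck ((698.22119140625, -109.9000244140625), (139.71865844726562, 256.64105224609375), 89.10689544677734) 4703 0.06396563093344494
cass top [ 0.6789 -0.1093  0.1159] [ 0.644 -0.136  0.108] [ 0.716 -0.083  0.127] 481
panel [ 0.4911 -0.1026  0.0586] [ 0.483 -0.172  0.045] [ 0.519 -0.04   0.064] 309
S deck ((697.996337890625, -111.42353820800781), (143.51710510253906, 255.80453491210938), 88.81155395507812) 5259 0.06572707565272246
cass top [ 0.6785 -0.1149  0.1168] [ 0.644 -0.141  0.108] [ 0.716 -0.082  0.128] 607
panel [ 0.4907 -0.1106  0.0594] [ 0.483 -0.174  0.045] [ 0.52  -0.042  0.065] 378
```

```bash
cat > st.py <<'E'
from rig import robot
import numpy as np,sys
from scipy.spatial.transform import Rotation as R
o=robot.get_obs();w,x,y,z=o["ee_rot"];M=R.from_quat([x,y,z,w]).as_matrix()
print("t",round(o["time_s"],2),"tcp",o["tool_pos"].round(4),"F",o["ft_force"].round(1),"w",round(o["gripper_width"],4));print(M.round(3))
yaw=-0.0175
yt=np.array([-np.sin(yaw),np.cos(yaw),0])
if abs(M[2,0])>.9:
    b=np.degrees(np.arctan2(M[:,1]@yt*0+np.dot(np.cross(M[:,1],yt),M[:,0]),M[:,1]@yt)); print("turn about x to get jaw y || station +y:",b.round(2),"deg; units",(b/45).round(3), "mod 180")
if len(sys.argv)>3:
    d=M.T@(np.array(list(map(float,sys.argv[1:4])))-o["tool_pos"]);print("tool shift mm",(d*1000).round(1),"units",(d/.2).round(4))
E
python3 st.py 0.44 -0.107 0.2
```

```text
t 0.1 tcp [0.1798 0.5719 0.2177] F [-0.4 -0.3  0.8] w 0.0935
[[-0.001  0.3    0.954]
 [-0.002  0.954 -0.3  ]
 [-1.    -0.002 -0.   ]]
turn about x to get jaw y || station +y: -16.46 deg; units -0.366 mod 180
tool shift mm [  18.5 -569.5  451.9] units [ 0.0927 -2.8474  2.2597]
```

```bash
python3 -m jog '[[[0,0,0,-0.18,0],[0,0,0,-0.186,0],[0,0,0.2,0,0],[0,0,0.2,0,0],[0,0,0.2,0,0]]]' && python3 -m jog '[[[0,0,0.2,0,0],[0,0,0.2,0,0],[0,-0.15,0.15,0,0],[0,-0.2,0.1,0,0],[0,-0.2,0.1,0,0]]]'; python3 st.py 0.44 -0.107 0.2
```

```text
time_s: 0.6
tool_pos: [0.3009, 0.5701, 0.2182]
ee_rot: [0.707, 0.006, 0.707, -0.006]
ft_force: [0.2, 0.5, 0.2]
gripper_width: 0.0576
time_s: 1.1
tool_pos: [0.4488, 0.4561, 0.2173]
ee_rot: [0.707, 0.006, 0.708, -0.007]
ft_force: [1.1, -0.7, -0.2]
gripper_width: 0.0177
t 1.1 tcp [0.4488 0.4561 0.2173] F [ 1.1 -0.7 -0.2] w 0.0177
[[-0.001  0.017  1.   ]
 [-0.001  1.    -0.017]
 [-1.    -0.001 -0.001]]
turn about x to get jaw y || station +y: 0.01 deg; units 0.0 mod 180
tool shift mm [  18.  -563.1    1. ] units [ 0.0902 -2.8156  0.005 ]
```

```bash
python3 -m jog '[[[0,-0.24,0,0,0],[0,-0.24,0,0,0],[0,-0.24,0,0,0],[0,-0.24,0,0,0],[0,-0.24,0,0,0]]]' && python3 -m jog '[[[0,-0.24,0,0,0],[0,-0.24,0,0,0],[0,-0.24,0,0,0],[0,-0.24,0,0,0],[0,-0.24,0,0,0]]]' && python3 -m jog '[[[0,-0.2,0,0,0],[0,-0.2,0,0,0],[0,0,0,0,0],[0,0,0,0,0]]]'; python3 st.py 0.455 -0.107 0.035
```

```text
time_s: 1.6
tool_pos: [0.4433, 0.2159, 0.2181]
ee_rot: [0.707, 0.006, 0.707, -0.006]
ft_force: [0.7, -0.4, 0.8]
gripper_width: 0.0006
time_s: 2.1
tool_pos: [0.4391, -0.024, 0.2185]
ee_rot: [0.707, 0.006, 0.707, -0.006]
ft_force: [0.6, -1.1, -0.2]
gripper_width: 0.0002
time_s: 2.5
tool_pos: [0.438, -0.1027, 0.2182]
ee_rot: [0.707, 0.007, 0.707, -0.007]
ft_force: [-0.1, 0.4, -0.7]
gripper_width: 0.0004
t 2.5 tcp [ 0.438  -0.1027  0.2182] F [-0.1  0.4 -0.7] w 0.0004
[[-0.001  0.02   1.   ]
 [ 0.001  1.    -0.02 ]
 [-1.     0.001 -0.001]]
turn about x to get jaw y || station +y: -0.14 deg; units -0.003 mod 180
tool shift mm [183.2  -4.1  17.2] units [ 0.9161 -0.0206  0.0862]
```

```bash
python3 -m jog '[[[0.2,-0.02,0,0,0],[0.2,0,0,0,0],[0.2,0,0,0,0],[0.2,0,0,0,0],[0.1,0,0,0,0]]]' && python3 -m jog '[[[0,0,0.1,0,0],[0,0,0.05,0,0],[0,0,0,0,0]]]'
python3 - <<'E'
from rig import robot
from h import *
f=robot.grab_frame("side");V1=V(f);crop(V1.im,190,120,420,320,3,"pics/s2.png")
E
```

```text
time_s: 3.0
tool_pos: [0.4359, -0.1035, 0.0348]
ee_rot: [0.705, 0.006, 0.709, -0.005]
ft_force: [0.3, -0.4, -0.6]
gripper_width: 0.0007
time_s: 3.3
tool_pos: [0.47, -0.1058, 0.0393]
ee_rot: [0.708, 0.005, 0.707, -0.005]
ft_force: [0.7, 0.8, 0.3]
gripper_width: 0.0005
```

View pics/s2.png

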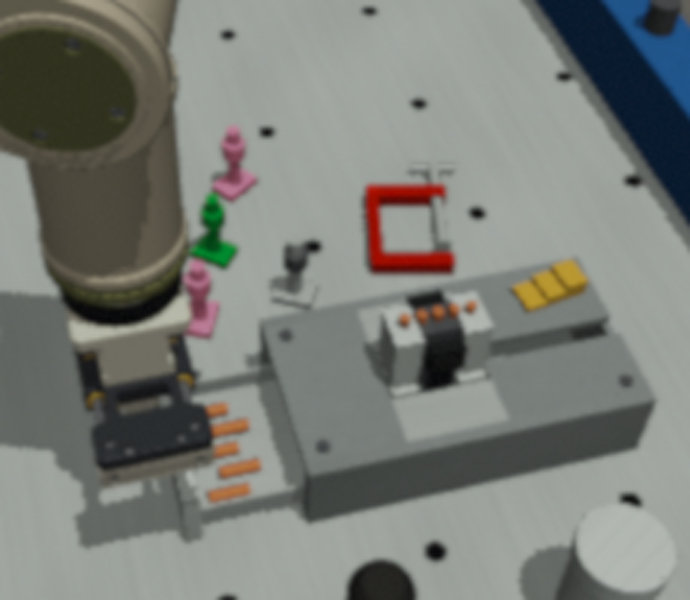

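The side view shows the shut fingers just in front of the panel's middle, with the gripper body above the drawer and clear of the bolts. Now I'll push.

```bash
for i in 1 2; do :; done; python3 -m jog '[[[0,0,0.05,0,0],[0,0,0.05,0,0],[0,0,0.05,0,0],[0,0,0.05,0,0]]]' ; python3 -m jog '[[[0,0,0.05,0,0],[0,0,0.025,0,0],[0,0,0.025,0,0]]]'
```

```text
time_s: 3.75
tool_pos: [0.5092, -0.1074, 0.0388]
ee_rot: [0.707, 0.006, 0.707, -0.006]
ft_force: [-2.2, 1.5, 1.5]
gripper_width: 0.0006
time_s: 4.05
tool_pos: [0.5289, -0.108, 0.0386]
ee_rot: [0.707, 0.006, 0.707, -0.006]
ft_force: [-2.1, -0.6, 0.3]
gripper_width: 0.0005
```

```bash
python3 -m jog '[[[0,0,0.025,0,0],[0,0,0.025,0,0]]]'; python3 -m jog '[[[0,0,0.02,0,0],[0,0,0.02,0,0]]]'; python3 -m jog '[[[0,0,0.01,0,0],[0,0,0,0,0]]]'
```

```text
time_s: 4.25
tool_pos: [0.5386, -0.1082, 0.0386]
ee_rot: [0.707, 0.006, 0.707, -0.006]
ft_force: [-3.1, -1.5, 0.1]
gripper_width: 0.0002
time_s: 4.45
tool_pos: [0.5459, -0.1083, 0.0385]
ee_rot: [0.707, 0.006, 0.708, -0.006]
ft_force: [-3.3, -2.2, 0.9]
gripper_width: 0.0005
time_s: 4.65
tool_pos: [0.5489, -0.1081, 0.0388]
ee_rot: [0.707, 0.006, 0.707, -0.006]
ft_force: [0.3, -0.6, 0.0]
gripper_width: 0.0003
```

```bash
python3 -m jog '[[[0,0,0.01,0,0],[0,0,0,0,0]]]';python3 -m jog '[[[0,0,0.01,0,0],[0,0,0,0,0]]]'
```

```text
time_s: 4.85
tool_pos: [0.5499, -0.1081, 0.0385]
ee_rot: [0.707, 0.006, 0.707, -0.006]
ft_force: [-3.5, 0.7, 1.8]
gripper_width: 0.0007
time_s: 5.05
tool_pos: [0.55, -0.1081, 0.0384]
ee_rot: [0.705, 0.006, 0.709, -0.006]
ft_force: [-13.3, 0.4, 8.7]
gripper_width: 0.0004
```

The force dropped to zero at x≈0.549 as the detent drew the drawer in, then rose to 13 N at x≈0.550, which is the hard stop. I'll back off, go up and check.

```bash
python3 -m jog '[[[0,0,0,0,0],[0,0,-0.05,0,0],[0,0,-0.15,0,0],[0,0,-0.15,0,0],[-0.2,0,0,0,93]]]'; python3 -m jog '[[[-0.25,0,0,0,93],[-0.25,0,0,0,93],[-0.25,0,0,0,93],[0,0,0,0,93]]]'
python3 - <<'E'
from rig import robot
from h import *
for n in("top","side"):
    f=robot.grab_frame(n);np.savez(n+"1.npz",**f)
T=V(np.load("top1.npz"));S=V(np.load("side1.npz"))
crop(T.im,260,95,400,255,3.6,"pics/t3.png");crop(S.im,230,180,420,320,3.6,"pics/s3.png")
E
python3 st.py 0.680 -0.1105 0.2
```

```text
time_s: 5.55
tool_pos: [0.4713, -0.1039, 0.0697]
ee_rot: [0.701, 0.008, 0.713, -0.004]
ft_force: [-0.1, 0.4, -0.6]
gripper_width: 0.0048
time_s: 5.95
tool_pos: [0.4864, -0.1082, 0.2376]
ee_rot: [0.712, 0.005, 0.702, -0.008]
ft_force: [1.1, -0.2, 0.1]
gripper_width: 0.0358
t 6.05 tcp [ 0.4835 -0.1073  0.2304] F [ 0.7 -1.1 -1.3] w 0.044
[[ 0.005  0.017  1.   ]
 [-0.001  1.    -0.017]
 [-1.    -0.001  0.005]]
turn about x to get jaw y || station +y: 0.01 deg; units 0.0 mod 180
tool shift mm [ 31.4   0.2 196.4] units [0.1568 0.0011 0.982 ]
```

View pics/t3.png

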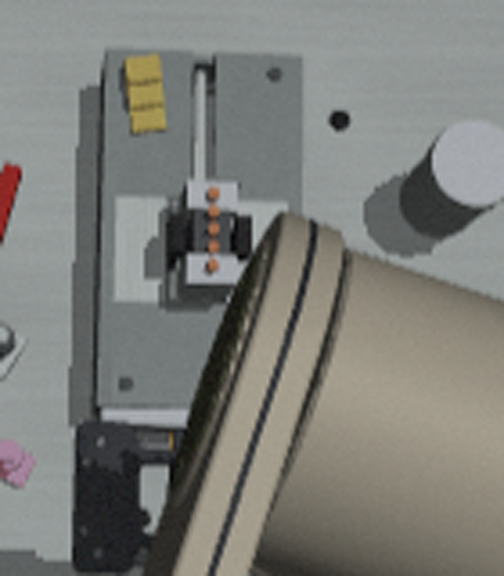

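View pics/s3.png

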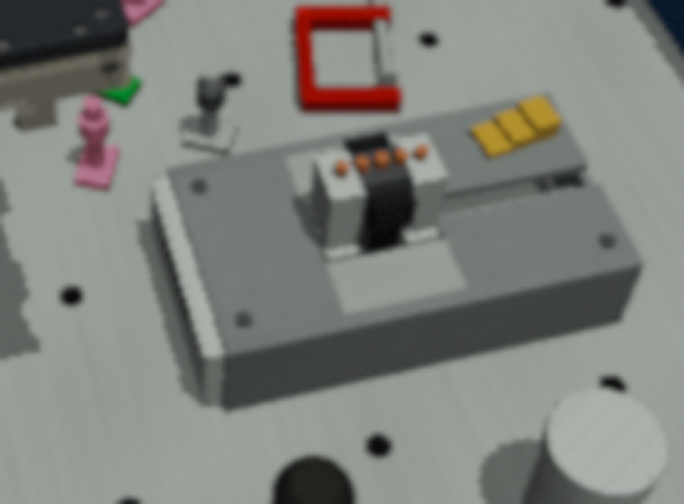

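The drawer panel now sits flush at the station's front (side crop (190,290)) and the cassette is still seated at the same pixels. The arm goes above it next.

```bash
python3 -m jog '[[[0,0,0.2,0,93],[0,0,0.2,0,93],[0,0,0.2,0,93],[0,0,0.2,0,93],[0,0,0.18,0,93]]]' 30; python3 -m jog '[[[0,0,0,0,93],[0,0,0,0,93],[0,0,0,0,93]]]'; python3 st.py 0.680 -0.1105 0.0825
```

```text
time_s: 6.55
tool_pos: [0.6789, -0.11, 0.2252]
ee_rot: [0.706, 0.006, 0.708, -0.006]
ft_force: [-0.1, -0.9, 1.6]
gripper_width: 0.0845
time_s: 6.85
tool_pos: [0.6772, -0.1103, 0.2274]
ee_rot: [0.706, 0.006, 0.708, -0.006]
ft_force: [0.7, 0.4, 1.2]
gripper_width: 0.093
t 6.85 tcp [ 0.6772 -0.1103  0.2274] F [0.7 0.4 1.2] w 0.093
[[-0.002  0.017  1.   ]
 [ 0.     1.    -0.017]
 [-1.     0.    -0.002]]
turn about x to get jaw y || station +y: 0.01 deg; units 0.0 mod 180
tool shift mm [144.9  -0.2   3.1] units [ 0.7246 -0.0012  0.0156]
```

```bash
python3 -m jog '[[[0.15,0,0.013,0,93],[0.15,0,0,0,93],[0.12,0,0,0,93],[0,0,0,0,93]]]'
python3 - <<'E'
from rig import robot
from h import *
T=V(robot.grab_frame("side"));crop(T.im,230,120,420,320,3,"pics/s4.png")
for w in(.0465,-.0465): print(T.proj([.68,-.1105+w,.0]))
E
python3 st.py 0.680 -0.1105 0.0825
```

```text
time_s: 7.25
tool_pos: [0.6773, -0.1099, 0.1406]
ee_rot: [0.705, 0.007, 0.709, -0.006]
ft_force: [0.1, 0.1, -0.4]
gripper_width: 0.093
[322.98212274 242.00703513]
[336.85463516 274.44373642]
t 7.3 tcp [ 0.6787 -0.1102  0.1434] F [0.3 0.1 0.6] w 0.0931
[[-0.003  0.018  1.   ]
 [ 0.001  1.    -0.018]
 [-1.     0.001 -0.003]]
turn about x to get jaw y || station +y: -0.01 deg; units -0.0 mod 180
tool shift mm [60.9 -0.3  1.5] units [ 0.3045 -0.0016  0.0073]
```

View pics/s4.png

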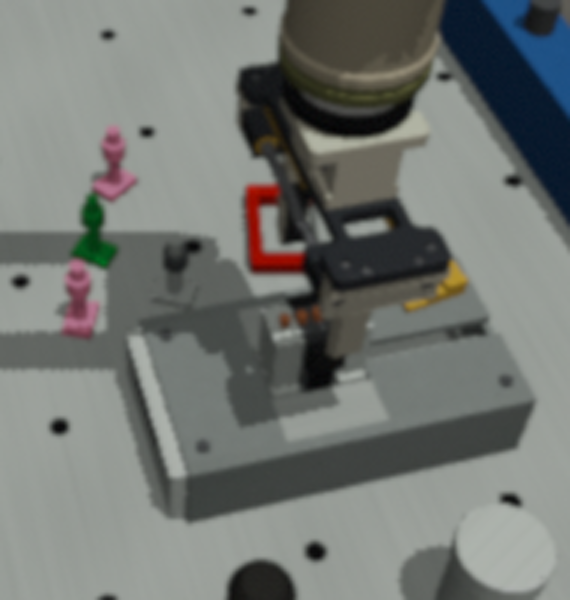

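The side view shows the open jaws straddling the cassette, with the near finger at crop (345,335) outside the right catch. I'll go down to the pads.

```bash
python3 -m jog '[[[0.1,0,0.005,0,93],[0.1,0,0,0,93],[0.1,0,0,0,93],[0,0,0,0,93],[0,0,0,0,93]]]'; python3 st.py 0.680 -0.1105 0.0825
```

```text
time_s: 7.8
tool_pos: [0.6825, -0.1107, 0.0869]
ee_rot: [0.708, 0.006, 0.706, -0.006]
ft_force: [-0.5, 0.6, 0.9]
gripper_width: 0.0927
t 7.8 tcp [ 0.6825 -0.1107  0.0869] F [-0.5  0.6  0.9] w 0.0927
[[ 0.002  0.017  1.   ]
 [-0.001  1.    -0.017]
 [-1.    -0.     0.002]]
turn about x to get jaw y || station +y: 0.0 deg; units 0.0 mod 180
tool shift mm [ 4.4  0.2 -2.5] units [ 0.0219  0.0009 -0.0125]
```

```bash
python3 -m jog '[[[0.022,0,-0.01,0,93],[0,0,0,0,75],[0,0,0,0,65],[0,0,0,0,58],[0,0,0,0,58]]]'; python3 st.py 0.680 -0.1105 0.0825;  python3 -m jog '[[[0,0,0,0,50],[0,0,0,0,50],[0,0,0,0,40],[0,0,0,0,40],[0,0,0,0,40]]]' 30;python3 st.py 0.680 -0.1105 0.0825
```

```text
time_s: 8.3
tool_pos: [0.68, -0.1104, 0.0805]
ee_rot: [0.707, 0.006, 0.707, -0.006]
ft_force: [-0.0, 1.0, 0.8]
gripper_width: 0.0655
t 8.3 tcp [ 0.68   -0.1104  0.0805] F [-0.   1.   0.8] w 0.0655
[[ 0.     0.017  1.   ]
 [-0.     1.    -0.017]
 [-1.    -0.     0.   ]]
turn about x to get jaw y || station +y: 0.01 deg; units 0.0 mod 180
tool shift mm [-2.  -0.1 -0. ] units [-0.01   -0.0004 -0.0001]
time_s: 8.8
tool_pos: [0.6801, -0.1106, 0.0808]
ee_rot: [0.707, 0.006, 0.707, -0.006]
ft_force: [-1.4, -1.1, 4.9]
gripper_width: 0.0414
t 8.8 tcp [ 0.6801 -0.1106  0.0808] F [-1.4 -1.1  4.9] w 0.0414
[[ 0.001  0.017  1.   ]
 [-0.     1.    -0.017]
 [-1.    -0.     0.001]]
turn about x to get jaw y || station +y: 0.0 deg; units 0.0 mod 180
tool shift mm [-1.7  0.1 -0.1] units [-0.0083  0.0007 -0.0004]
```

The opening reads 41.4 mm, less than the expected 44 mm, so I'll check before lifting.

```bash
python3 -m jog '[[[0,0,0,0,40],[0,0,0,0,40]]]'
python3 - <<'E'
from rig import robot
from h import *
S=V(robot.grab_frame("side"));crop(S.im,280,160,400,290,5,"pics/s5.png")
T=V(robot.grab_frame("top"));crop(T.im,260,95,400,225,4.5,"pics/t5.png")
E
python3 st.py 0.680 -0.1105 0.0825
```

```text
time_s: 9.0
tool_pos: [0.6801, -0.1107, 0.0808]
ee_rot: [0.707, 0.006, 0.707, -0.006]
ft_force: [-1.5, -1.3, 6.2]
gripper_width: 0.0413
t 9.1 tcp [ 0.6801 -0.1106  0.0808] F [-2.7 -2.8  5.3] w 0.0412
[[ 0.001  0.017  1.   ]
 [-0.     1.    -0.017]
 [-1.    -0.     0.001]]
turn about x to get jaw y || station +y: 0.0 deg; units 0.0 mod 180
tool shift mm [-1.7  0.1 -0.1] units [-0.0083  0.0007 -0.0004]
```

View pics/s5.png

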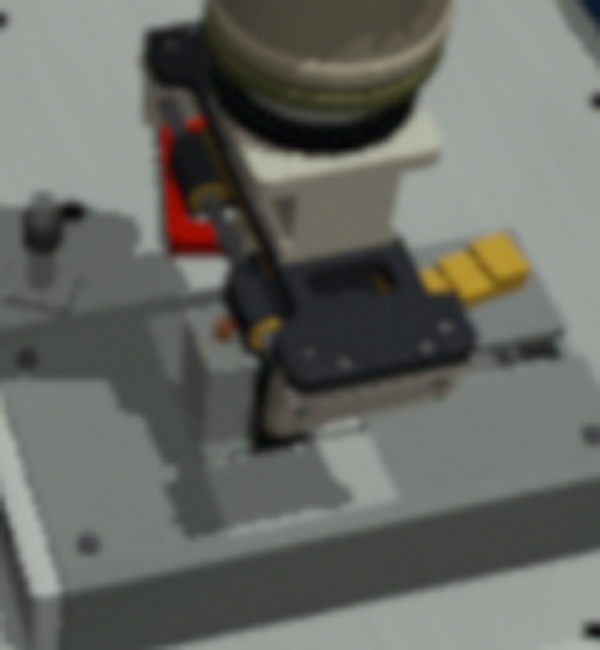

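View pics/t5.png

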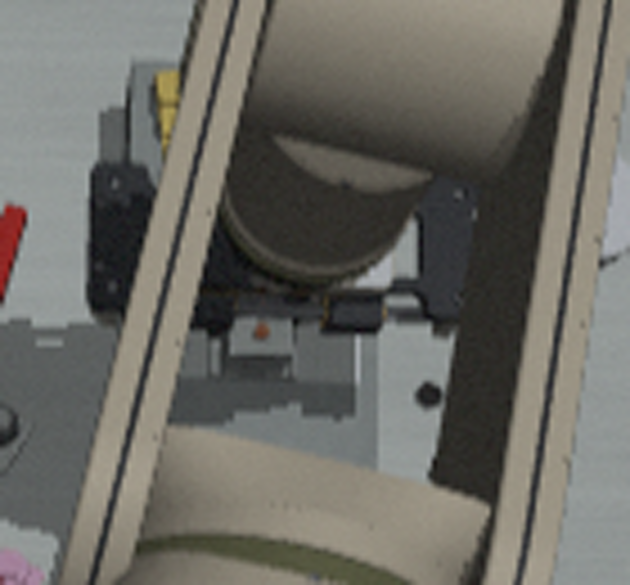

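The near finger sits on the black right pad (side crop (285,405)) and the cassette is upright. The extra 2.7 mm is probably finger compliance. I'll test this with a slightly tighter command, then lift a little and watch the force.

```bash
python3 -m jog '[[[0,0,0,0,34],[0,0,0,0,34],[0,0,0,0,34]]]'; python3 -m jog '[[[-0.02,0,0,0,34],[-0.02,0,0,0,34],[-0.02,0,0,0,34],[0,0,0,0,34]]]'
```

```text
time_s: 9.4
tool_pos: [0.6801, -0.1106, 0.0808]
ee_rot: [0.707, 0.006, 0.707, -0.006]
ft_force: [-1.5, -0.8, 5.3]
gripper_width: 0.0414
time_s: 9.8
tool_pos: [0.6801, -0.1104, 0.0927]
ee_rot: [0.707, 0.006, 0.707, -0.006]
ft_force: [-0.2, -1.1, -2.8]
gripper_width: 0.0414
```

The opening held and the wrist now carries −2.8 N, about the 0.3 kg weight, so nothing is catching. I'll lift straight up.

```bash
python3 -m jog '[[[-0.05,0,0,0,34],[-0.07,0,0,0,34],[-0.07,0,0,0,34],[-0.07,0,0,0,34],[-0.07,0,0,0,34]]]'; python3 -m jog '[[[-0.07,0,0,0,34],[-0.07,0,0,0,34],[-0.05,0,0,0,34],[-0.02,0,0,0,34],[0,0,0,0,34]]]'; python3 -m jog '[[[0,0,0,0,34],[0,0,0,0,34],[0,0,0,0,34],[0,0,0,0,34],[0,0,0,0,34]]]'
python3 - <<'E'
from rig import robot
from h import *
S=V(robot.grab_frame("side"));crop(S.im,230,120,420,320,3,"pics/s6.png")
T=V(robot.grab_frame("top"));crop(T.im,190,95,410,255,3.6,"pics/t6.png")
E
python3 st.py
```

```text
time_s: 10.3
tool_pos: [0.6803, -0.1105, 0.1604]
ee_rot: [0.708, 0.006, 0.707, -0.006]
ft_force: [0.2, -1.2, -2.4]
gripper_width: 0.0415
time_s: 10.8
tool_pos: [0.6802, -0.1105, 0.201]
ee_rot: [0.707, 0.006, 0.707, -0.006]
ft_force: [0.7, 0.4, -3.2]
gripper_width: 0.0412
time_s: 11.3
tool_pos: [0.6798, -0.1104, 0.2]
ee_rot: [0.707, 0.006, 0.707, -0.006]
ft_force: [-0.5, -0.1, -2.9]
gripper_width: 0.0413
t 11.4 tcp [ 0.6799 -0.1104  0.2002] F [ 0.6  0.5 -3.2] w 0.0411
[[-0.     0.017  1.   ]
 [ 0.     1.    -0.017]
 [-1.     0.    -0.   ]]
turn about x to get jaw y || station +y: 0.01 deg; units 0.0 mod 180
```

View pics/s6.png

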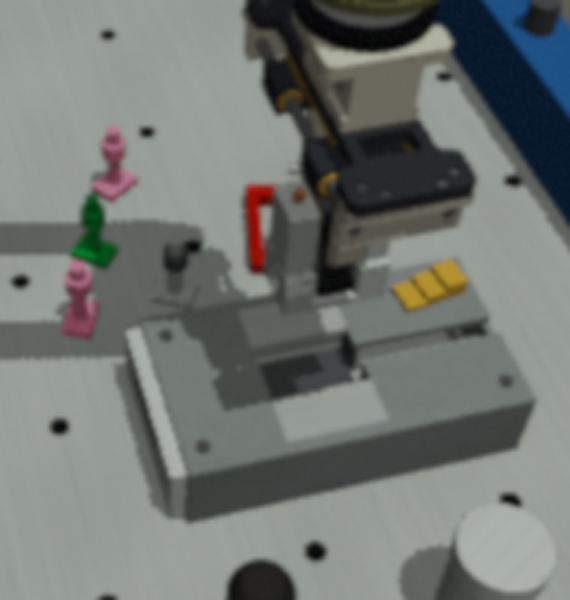

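View pics/t6.png

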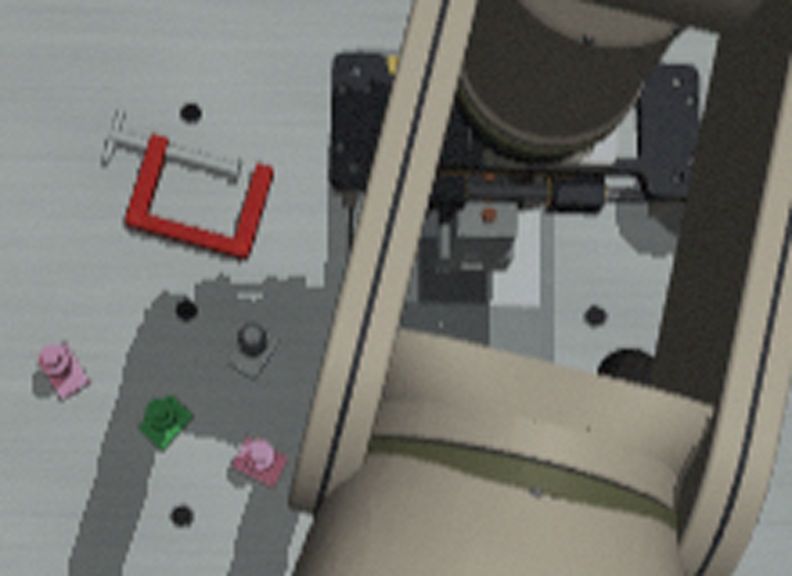

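The side view shows the cassette upright in the fingers, well clear of the empty well (crop (310,375)). The drawer panel is still flush, and the other things haven't moved. The pose is steady, so I'll hand in.

```bash
python3 -c "
from rig import robot
print(robot.sign_off())"
```

```text
the job is handed in; nothing more can be done
None
```

I pushed the drawer home, pinched both catches, lifted the cassette straight out and handed the job in at about 11.4 s, still holding it upright. No verdict was reported.

- **Drawer:** the pushing force fell to about 0 N as the detent drew the drawer in, then rose to 13 N at the hard stop. The panel looked flush with the station's front both after the push and after the lift.
- **Grip and lift:** I pinched with a 30 N grip. During the lift the wrist carried about −3 N, which matches the 0.3 kg cassette, and nothing caught.
- **Final pose:** the TCP was steady at z = 0.200 m. That puts the grip point at about 0.22 m and the underside about 0.15 m above the plate, roughly 9 cm above the deck. The cassette looked upright and clear of everything but the gripper.
- **Other things:** in the last pictures the clamp, T-bolt and look-alikes were where they started. The shim and canister showed no shift where visible; the arm partly hid the bump stop. I did not recheck the wrench and brush, which the arm did not go near after its first approach above them.
- **One disagreement:** the opening read 41.3 mm, where 44 mm was expected over the pinched pads. It did not change when I commanded a tighter grip. I took it as finger compliance with both catches at their stops, but I could not measure the catches directly.

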